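# Press the bead moulding home along a carved panel

### The job

Run the shut fingertips lightly along the arched row of five long bevelled wooden beads on the carved panel, from the panel's square-cut end to its rounded end, so that each bead in turn is pushed fully home. Press gently, leave the two square pegs standing as they are, and do not move or pick up any of the tools and things around.

Things in the scene. Friction and masses are not known exactly. Their poses are not given: they have to be found in the camera images.
- mat: black foam-rubber mat, 270 x 150 x 12 mm, fixed to the bench under the light-wood panel; origin at bench height (z = 0), x along the panel from its square-cut end to its rounded end, z up. The mat is soft: the panel cannot shift sideways but sinks about 1 mm for each 1.5 N beyond about 3 N (8 mm at most) and comes back
- panel_mid (a point): point on the panel's top face, 32 mm above the bench, straight over the mat's origin, axes as the mat's. The panel is 295 mm long (x -145 to +150 mm), 140 mm wide (y) and 20 mm thick; its end at -x is cut square, its end at +x is rounded (radius 70 mm). A carved round rosette (radius 22 mm, under 12 mm high) lies at x 0, y -35 mm
- row_mid (a point): point on the panel's top face under the middle bead (mat frame 0, 35, 32 mm), axes as the mat's. The row of five beads is an arch of radius 160 mm, centred at mat x 0, y -125 mm; bead i (0 to 4) lies at the angle (i - 2) x 0.2625 rad from +y towards +x
- bead0_top (a point): crest (highest point) of the first (square-end) bead of the row: a wooden block like a low hipped ridge, 41 mm long along the row, 16 mm wide, bevelled at about 22 degrees from a flat crest 6 mm long down to both ends; neighbours are 42 mm apart. x points along the row towards the rounded end, z up. Fully home its crest is 8 mm above the panel's top; at the start it is 11 to 12 mm above
- bead0 (a joint): how far the first (square-end) bead has been pushed down, m: 0 = as far out as it comes, 0.004 = fully home against its stop; starts between 0 and 0.001, takes about 2 N to slide down and stays where it is left
- bead1_top (a point): crest (highest point) of the second bead of the row: a wooden block like a low hipped ridge, 41 mm long along the row, 16 mm wide, bevelled at about 22 degrees from a flat crest 6 mm long down to both ends; neighbours are 42 mm apart. x points along the row towards the rounded end, z up. Fully home its crest is 8 mm above the panel's top; at the start it is 11 to 12 mm above
- bead1 (a joint): how far the second bead has been pushed down, m: 0 = as far out as it comes, 0.004 = fully home against its stop; starts between 0 and 0.001, takes about 2 N to slide down and stays where it is left
- bead2_top (a point): crest (highest point) of the third (middle) bead of the row: a wooden block like a low hipped ridge, 41 mm long along the row, 16 mm wide, bevelled at about 22 degrees from a flat crest 6 mm long down to both ends; neighbours are 42 mm apart. x points along the row towards the rounded end, z up. Fully home its crest is 8 mm above the panel's top; at the start it is 11 to 12 mm above
- bead2 (a joint): how far the third (middle) bead has been pushed down, m: 0 = as far out as it comes, 0.004 = fully home against its stop; starts between 0 and 0.001, takes about 2 N to slide down and stays where it is left
- bead3_top (a point): crest (highest point) of the fourth bead of the row: a wooden block like a low hipped ridge, 41 mm long along the row, 16 mm wide, bevelled at about 22 degrees from a flat crest 6 mm long down to both ends; neighbours are 42 mm apart. x points along the row towards the rounded end, z up. Fully home its crest is 8 mm above the panel's top; at the start it is 11 to 12 mm above
- bead3 (a joint): how far the fourth bead has been pushed down, m: 0 = as far out as it comes, 0.004 = fully home against its stop; starts between 0 and 0.001, takes about 2 N to slide down and stays where it is left
- bead4_top (a point): crest (highest point) of the last (rounded-end) bead of the row: a wooden block like a low hipped ridge, 41 mm long along the row, 16 mm wide, bevelled at about 22 degrees from a flat crest 6 mm long down to both ends; neighbours are 42 mm apart. x points along the row towards the rounded end, z up. Fully home its crest is 8 mm above the panel's top; at the start it is 11 to 12 mm above
- bead4 (a joint): how far the last (rounded-end) bead has been pushed down, m: 0 = as far out as it comes, 0.004 = fully home against its stop; starts between 0 and 0.001, takes about 2 N to slide down and stays where it is left
- square0_top (a point): centre of the top of the square dark-wood peg near the panel's square end (mat frame x -105, y -35 mm): 14 x 14 mm, its top 15 mm above the panel; only dry-fitted, to be left as it is
- square0 (a joint): how far that square peg has been pushed in, m: 0 = as it stands at the start; slides down under about 1.5 N and stays
- square1_top (a point): centre of the top of the square dark-wood peg near the panel's rounded end (mat frame x 100, y -35 mm): 14 x 14 mm, its top 15 mm above the panel; only dry-fitted, to be left as it is
- square1 (a joint): how far that square peg has been pushed in, m: 0 = as it stands at the start; slides down under about 1.5 N and stays
- gouge: carving gouge, wooden handle and steel blade, 200 mm long, 24 mm wide, 22 mm high, lying beside the panel's row side; origin on its underside
- gouge_wide: wider gouge of the same kind, 200 mm long, 22 mm high, lying off to the robot's left; origin on its underside
- stone: grey sharpening stone, 150 x 50 x 22 mm, lying beside the panel's other long side; origin under its centre
- mallet: dark wooden mallet standing on its head, 84 mm across, 225 mm tall; origin under its centre
- glue: white glue bottle, 56 mm across, 150 mm tall, standing; origin under its centre
- offcut: light wood offcut, 90 x 60 x 40 mm; origin under its centre

How it is judged:
By the outcome, as a careful person would: the job done as asked, in the order asked, and still so for the second after the job is handed in, with the robot touching nothing.
It also fails if it takes over 42 s, if anything falls off the work surface, if the arm or the gripper's body presses on something with over 40 N, if the wrist force passes 120 N, or if a joint passes its speed limit or range.

### The arm

A 6-joint arm with a two-finger parallel gripper is mounted at the origin on the work surface. World frame = base frame: x ahead of the robot, y to its left, z up, the work surface at z = 0. Lengths are in m, angles in rad, forces in N, time in s.
With the tool pointing down it reaches from about 0.3 to 0.775 m from the base axis. Payload 14.6 kg.
Tool frame: the origin (TCP) lies midway between the tips of the shut fingers; the grasp point (between the pads) lies 19 mm behind it; z points along the fingers, y is the direction in which the jaws open and shut (so a half turn about z gives the same grasp; the last joint's range is limited). The gripper opens to 85 mm and grips with 20 to 120 N. Pads are 22 mm wide; open, the fingers measure 114 mm over their backs; the gripper's body (76 mm by 85 mm) begins 54 mm behind the grasp point. The pads swing forward as they close: fully open they stand 13 mm farther back than shut.
Start: joints at [1.137, 0.3, 1.521, -0, 1.321, -0.067], TCP at [0.197, 0.513, 0.231] pointing down, gripper open.
Joint ranges: [-3.03, 3.03], [-0.79, 2.21], [0.23, 2.52], [-1.04, 4.18], [0, 3.07], [-2.55, 2.55]. Speed limits (rad/s): [2.22, 2.22, 2.57, 3.14, 3.14, 3.14].

### API

Orientations are given as a 3x3 rotation matrix whose columns are the frame's x, y, z axes.
In Python, from cell import arm gives the robot as it stands.
- The arm moves only by the shell command python3 -m creep 'ROWS' [FORCE]. ROWS is a JSON object of lists of equal length, an entry for each row: "travel": the shift along the tool's x, y, z in cm, a list of three; "twist": the turn, a rotation vector about the tool's x, y, z in degrees, a list of three; "jaw": the closure, from 0 (fully open) to 1 (shut). A call has exactly 10 rows; each row is the pose to reach, as a shift and turn from the pose commanded when the call began, along the tool's axes at that moment; what a row does not reach only later rows make up. A row lasts 1/10 s, in which the tool goes at most 50 mm and 8.59 degrees, less where a joint would pass 70% of its speed; a pose out of reach is approached as far as the arm can. A call with a gripper value outside its range is refused whole. The fingers move at their own pace and stop on an object; FORCE is the grip in N (left out, the last holds). Time passes only in rows, so rows that repeat a pose let the fingers close, or fill a call up. It gives the time, the measured TCP pose, the force and the opening at its end, in the units of the state.
- arm.read_state(): the state, without advancing time (a new reading comes with each control period).
- arm.read_camera(name): name is "scene" or "side" or "wrist"; returns the picture (400x640x3 uint8, red, green, blue); there is no depth.
- arm.camera_model(name): a dict with "K" (3x3 intrinsics, pixels), "rvec" (rotation vector, rad) and "tvec" (3), from world to camera coordinates, as OpenCV has them. Camera axes: x right, y down, z forward; pixel columns grow to the right and rows downward; lengths in m; the calibration is good to about 2 mm. The wrist camera is an equidistant fisheye: a pixel r from the principal point sees the ray r / f radians off the axis. A picture is of the moment at which its call begins: read the wrist's pose just before it. camera_model takes no time and is no camera call; for the wrist camera it gives the pose at the moment of the call.
- arm.close_job(): hands the job in, once; it reports no verdict.
The state is a dict: "t": time; "q": joint angles; "qd": joint speeds; "joint_efforts": joint torques, N m; "tool_pos": TCP position; "tcp_rot": TCP orientation; "force": force on the tool from outside, world axes, zero at the start; "wrist_torque": the same for the moment, N m; "grip_width": finger opening in m.
Only numpy, scipy, OpenCV 4.12 (cv2) and the standard library are available. Lean on these libraries where they do the work, as an engineer would, in place of code of your own. Each camera call takes 0.05 s, during which the arm holds its last target.

## Working session

There is one attempt and no reset: what is moved stays moved. The work goes in short steps, Python scripts to look and compute and a shell command to move; the robot and the scene stay as the last step left them, time stands still between calls to the robot, and variables do not carry over. Pictures are saved under pics/ and viewed, and the job is handed in when it is done.

```bash
mkdir -p pics; ls; python3 - <<'E'
from cell import arm
import cv2
s=arm.read_state()
for k in s: print(k,s[k])
for n in ["scene","side","wrist"]:
    m=arm.camera_model(n);print(n,m)
    cv2.imwrite(f"pics/{n}0.png",arm.read_camera(n)[:,:,::-1])
E
```

```text
pics
t 0.0
q [ 1.13737109e+00  3.00460072e-01  1.52159286e+00 -1.24746038e-05
  1.32070067e+00 -6.65879221e-02]
qd [-1.22949140e-03 -8.23078348e-05 -2.06808630e-03 -1.81606372e-04
 -1.04885368e-04 -4.53213725e-04]
joint_efforts [-1.46466871e-03 -5.43505561e+01 -3.61791050e+01 -1.26369209e-04
  4.01108467e-03 -6.40973866e-06]
tool_pos [0.1971647  0.51318993 0.23072238]
tcp_rot [[-9.33467450e-01  3.58661809e-01 -4.76607496e-04]
 [ 3.58662120e-01  9.33466852e-01 -1.05867287e-03]
 [ 6.51917719e-05 -1.15917772e-03 -9.99999326e-01]]
force [0.07352255 0.43128958 0.12444218]
wrist_torque [ 0.01683675 -0.00032768  0.05897722]
grip_width 0.08536860110489942
scene {'K': array([[414.02149485,   0.        , 320.64859847],
       [  0.        , 414.02149485, 201.47886502],
       [  0.        ,   0.        ,   1.        ]]), 'rvec': array([ 1.31778411,  2.31277134, -0.87459508]), 'tvec': array([ 0.2794881 , -0.31439409,  1.64574581])}
side {'K': array([[375.94919159,   0.        , 320.77084374],
       [  0.        , 375.94919159, 201.2016337 ],
       [  0.        ,   0.        ,   1.        ]]), 'rvec': array([ 0.23125029, -2.90146869,  1.03363807]), 'tvec': array([0.54379771, 0.10281057, 0.952712  ])}
wrist {'K': array([[309.70691629,   0.        , 321.81144845],
       [  0.        , 309.70691629, 196.82448919],
       [  0.        ,   0.        ,   1.        ]]), 'rvec': array([-2.38107518, -1.6375904 , -0.24196598]), 'tvec': array([-0.55045235, -0.0381756 ,  0.37841456])}
```

View pics/scene0.png

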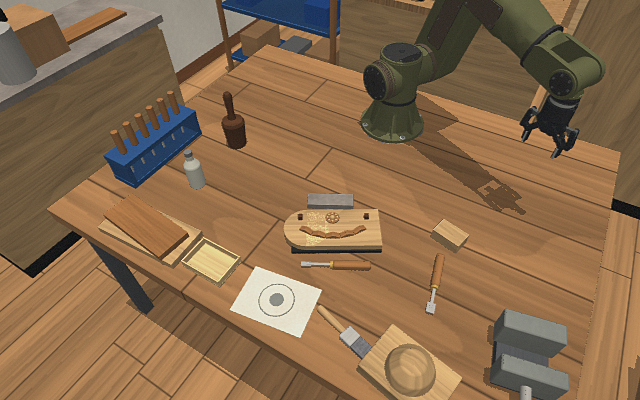

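View pics/side0.png

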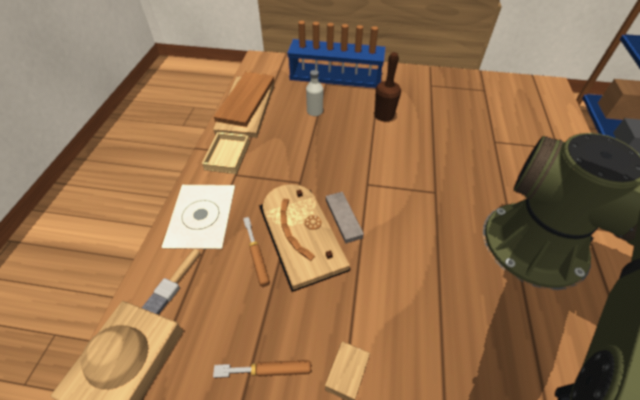

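View pics/wrist0.png

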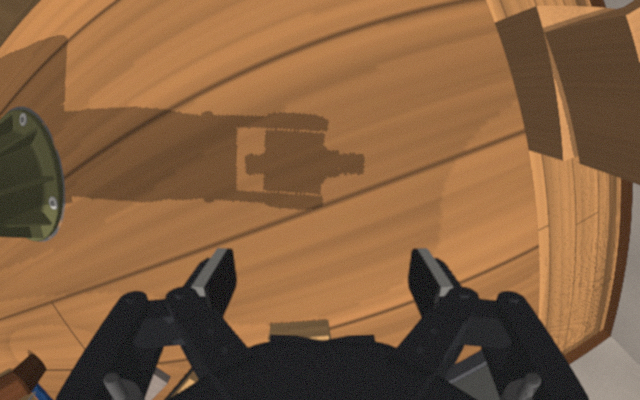

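The scene and side views show the panel (scene ~(335,230), side ~(305,235)). The bead row is on the far side from the robot, with the square end towards +y. I'll zoom in to pick features.

```bash
python3 - <<'E'
import cv2
a=cv2.imread("pics/scene0.png")[185:285,270:400]
b=cv2.imread("pics/side0.png")[175:295,240:370]
cv2.imwrite("pics/c1.png",cv2.resize(a,None,fx=6,fy=6,interpolation=cv2.INTER_CUBIC)[:600])
cv2.imwrite("pics/c2.png",cv2.resize(b,None,fx=5,fy=5,interpolation=cv2.INTER_CUBIC))
E
```

```text
(no output)
```

View pics/c1.png

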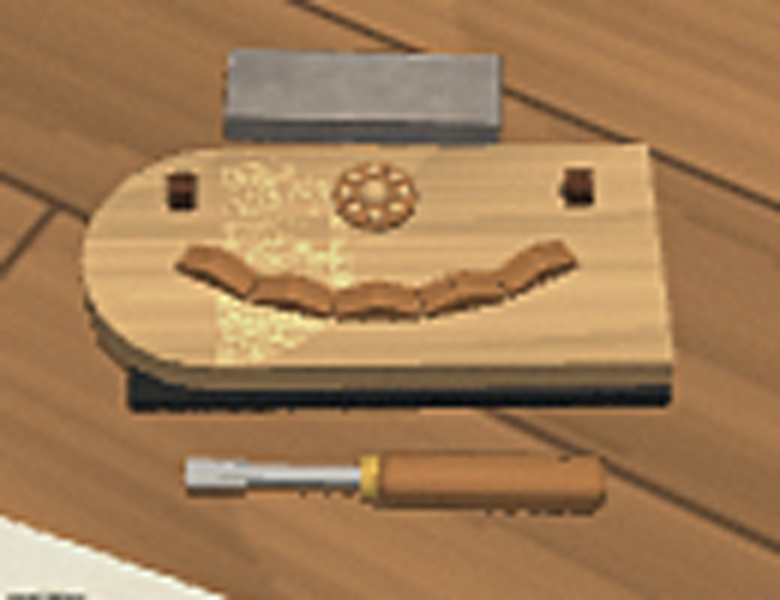

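View pics/c2.png

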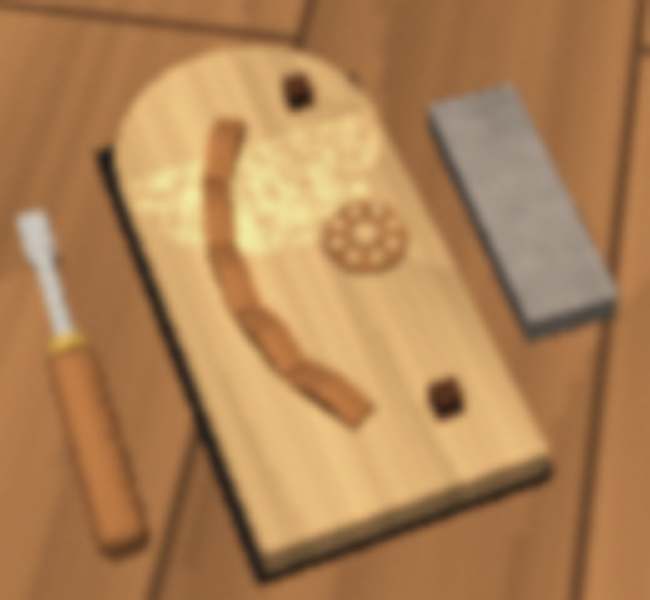

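```bash
cat > h.py <<'E'
import numpy as np, cv2
from scipy.optimize import least_squares
def ray(m,uv,z,fish=False):
    K=m["K"];R=cv2.Rodrigues(m["rvec"])[0];t=m["tvec"]
    if fish:
        d=np.array([(uv[0]-K[0,2])/K[0,0],(uv[1]-K[1,2])/K[1,1]]);r=np.hypot(*d)
        v=np.array([*(d/r*np.sin(r)),np.cos(r)])
    else: v=np.linalg.inv(K)@[uv[0],uv[1],1]
    c=-R.T@t; w=R.T@v
    return (c+w*(z-c[2])/w[2])[:2]
def fit(L,W):
    L=np.array(L);W=np.array(W)
    def f(p):
        c,s=np.cos(p[2]),np.sin(p[2]);return (L@np.array([[c,s],[-s,c]])+p[:2]-W).ravel()
    best=min((least_squares(f,[*W.mean(0),a]) for a in (0,1.57,3.14,-1.57)),key=lambda r:r.cost)
    return best.x,f(best.x).reshape(-1,2)
E
python3 - <<'E'
from cell import arm
from h import *
L=[(-.105,-.035),(.1,-.035),(-.145,-.07),(-.145,.07)]; Z=[.047,.047,.032,.032]
for n,P in (("scene",[(578,180),(182,180),(648,146),(672,362)]),("side",[(447,388),(297,86),(550,458),(262,556)])):
    m=arm.camera_model(n)
    W=[ray(m,(270+u/6-.4,185+v/6-.4) if n=="scene" else (240+u/5-.4,175+v/5-.4),z) for (u,v),z in zip(P,Z)]
    x,r=fit(L,W); print(n,x.round(4)); print((r*1e3).round(1).tolist())
E
```

```text
scene [0.5926 0.0698 5.2465]
[[-0.9, 0.1], [0.5, -0.8], [-0.5, -0.1], [0.8, 0.8]]
side [ 0.5925  0.0726 -1.0305]
[[-0.1, 2.7], [-0.0, -1.7], [0.9, -1.6], [-0.8, 0.6]]
```

```bash
cat > plan.py <<'E'
from h import *
from cell import arm
M=np.array([.5926,.071]);YAW=-1.033
def m2w(p): c,s=np.cos(YAW),np.sin(YAW); return M+np.array([[c,-s],[s,c]])@p
def pt(s): # mm of arc from bead0 crest -> world xy, tangent angle; straight before bead0/after bead4
    f=-.525+np.clip(s,0,168)/160; p=np.array([.16*np.sin(f),-.125+.16*np.cos(f)])
    t=np.array([np.cos(f),-np.sin(f)]); p=p+t*(s-np.clip(s,0,168))/1e3
    return m2w(p),YAW-f
def rel(xy,z,tang,s=None):
    # travel cm in tool axes, twist deg; tool -x along the tangent, z down
    s=s or arm.read_state(); R=np.array(s["tcp_rot"])
    t=R.T@(np.array([*xy,z])-s["tool_pos"])*100
    c,n=np.cos(tang),np.sin(tang); T=np.array([[-c,-n,0],[-n,c,0],[0,0,-1]]); T[:,1]=np.cross(T[:,2],T[:,0])
    return t.round(2),np.degrees(cv2.Rodrigues(R.T@T)[0].ravel()).round(2)
E
python3 - <<'E'
from plan import *
xy,t=pt(-20); print(xy,t,rel(xy,.10,t), rel(xy,.2,t))
E
```

```text
[0.54559959 0.15649309] -0.5079999999999999 (array([-45.32, -20.79,  13.1 ]), array([-0.05,  0.  ,  8.09])) (array([-45.32, -20.8 ,   3.1 ]), array([-0.05,  0.  ,  8.09]))
```

```bash
python3 -m creep '{"travel":[[-2,-1,0.1],[-6,-3,0.4],[-10,-4.6,0.7],[-14,-6.4,1],[-18,-8.3,1.2],[-22,-10,1.5],[-26,-12,1.8],[-30,-13.8,2],[-34,-15.6,2.3],[-38,-17.4,2.6]],"twist":[[0,0,0],[0,0,1],[0,0,2],[0,0,3],[0,0,4],[0,0,5],[0,0,6],[0,0,7],[0,0,8],[0,0,8.1]],"jaw":[0.2,0.5,1,1,1,1,1,1,1,1]}' 20
python3 -m creep '{"travel":[[-3,-1.4,0.5],[-5,-2.4,1],[-6,-2.8,2],[-7,-3.3,3],[-7.3,-3.4,4],[-7.3,-3.4,4.5],[-7.3,-3.4,4.5],[-7.3,-3.4,4.5],[-7.3,-3.4,4.5],[-7.3,-3.4,4.5]],"twist":[[0,0,0],[0,0,0],[0,0,0],[0,0,0],[0,0,0],[0,0,0],[0,0,0],[0,0,0],[0,0,0],[0,0,0]],"jaw":[1,1,1,1,1,1,1,1,1,1]}'
python3 - <<'E'
from plan import *
s=arm.read_state();xy,t=pt(-20);print(s["t"],s["tool_pos"],s["force"],s["grip_width"],rel(xy,.06,t,s))
np.save("wm.npy",arm.camera_model("wrist"),allow_pickle=True)
for n in ("wrist","side"): cv2.imwrite(f"pics/{n}1.png",arm.read_camera(n)[:,:,::-1])
a=cv2.imread("pics/side1.png")[145:295,200:400]
cv2.imwrite("pics/side1c.png",cv2.resize(a,None,fx=4,fy=4,interpolation=cv2.INTER_CUBIC))
E
```

```text
t: 1.15
tool_pos: [0.4905, 0.2132, 0.2051]
tcp_rot: [[-0.873, 0.487, -0.0], [0.487, 0.873, 0.0], [0.0, -0.0, -1.0]]
force: [-0.0, -0.0, -0.2]
grip_width: -0.0003
t: 2.15
tool_pos: [0.5368, 0.1497, 0.1607]
tcp_rot: [[-0.874, 0.486, 0.001], [0.486, 0.874, 0.0], [-0.001, 0.0, -1.0]]
force: [0.6, -0.5, 0.4]
grip_width: -0.0001
2.15 [0.53682208 0.14974373 0.16073315] [ 0.55870007 -0.47310469  0.38827109] -8.378516991314219e-05 (array([-0.43,  1.01, 10.07]), array([0.03, 0.03, 0.01]))
```

View pics/wrist1.png

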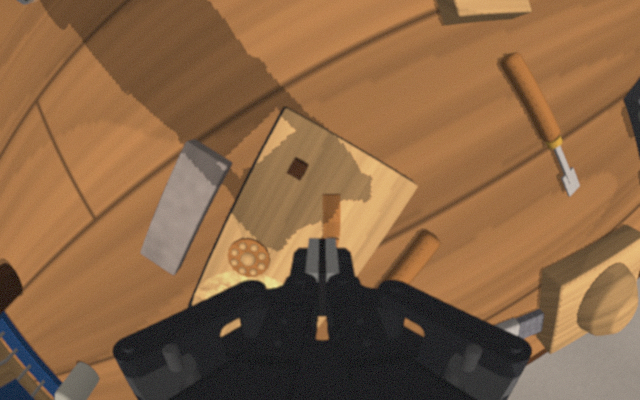

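View pics/side1c.png

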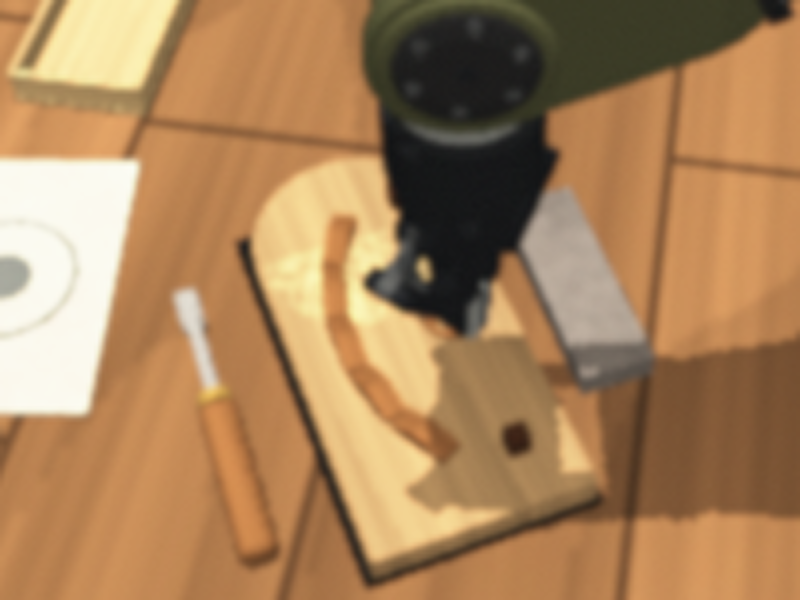

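The wrist view shows peg0 at (297,168), the panel corners at (285,107) and (417,185), and the outer end of bead 0 at (331,194). The jaws are shut and centred at (322,255). Next I check the pose against this.

```bash
python3 - <<'E'
from plan import *
m=np.load("wm.npy",allow_pickle=True).item()
c,s=np.cos(YAW),np.sin(YAW);R=np.array([[c,-s],[s,c]])
for n,uv,z,l in (("peg0",(298,164),.047,(-105,-35)),("cA",(285,108),.032,(-145,-70)),("cB",(417,185),.032,(-145,70)),("bead0end",(331,194),.036,(-98,3.3)),("ros",(249,258),.042,(0,-35))):
    print(n,(R.T@(ray(m,uv,z,True)-M)*1e3).round(1),l)
E
```

```text
peg0 [-108.1  -36.6] (-105, -35)
cA [-142.9  -70.5] (-145, -70)
cB [-143.9   68.6] (-145, 70)
bead0end [-96.8   2.7] (-98, 3.3)
ros [ -2.9 -34. ] (0, -35)
```

```bash
python3 -m creep '{"travel":[[-0.2,0.5,1.5],[-0.43,1,3],[-0.43,1,5],[-0.43,1,7],[-0.43,1,9],[-0.43,1,10.3],[-0.43,1,11.1],[-0.43,1,11.5],[-0.43,1,11.6],[-0.43,1,11.6]],"twist":[[0,0,0],[0,0,0],[0,0,0],[0,0,0],[0,0,0],[0,0,0],[0,0,0],[0,0,0],[0,0,0],[0,0,0]],"jaw":[1,1,1,1,1,1,1,1,1,1]}'
python3 - <<'E'
from plan import *
s=arm.read_state();print(s["tool_pos"],s["force"],s["wrist_torque"])
for d in range(-20,200,8):
    xy,t=pt(d); 
    if d in(-20,-12,-4,4,12,20): print(d,rel(xy,.0405,t,s))
a=arm.read_camera("side")[145:295,200:400,::-1]
cv2.imwrite("pics/side2c.png",cv2.resize(a,None,fx=4,fy=4,interpolation=cv2.INTER_CUBIC))
E
```

```text
t: 3.25
tool_pos: [0.5457, 0.1562, 0.0447]
tcp_rot: [[-0.874, 0.487, 0.001], [0.487, 0.874, 0.0], [-0.001, 0.0, -1.0]]
force: [-0.1, 0.2, -0.2]
grip_width: 0.0002
[0.54571021 0.1561779  0.04472955] [-0.07884357  0.21428912 -0.24569527] [ 0.02822487  0.00685674 -0.03223031]
-20 (array([0.03, 0.02, 0.42]), array([ 0.03,  0.03, -0.01]))
-12 (array([-0.77,  0.02,  0.42]), array([ 0.03,  0.03, -0.01]))
-4 (array([-1.57,  0.02,  0.42]), array([ 0.03,  0.03, -0.01]))
4 (array([-2.37,  0.02,  0.42]), array([0.03, 0.03, 1.42]))
12 (array([-3.17, -0.02,  0.42]), array([0.03, 0.03, 4.29]))
20 (array([-3.97, -0.1 ,  0.43]), array([0.03, 0.03, 7.15]))
```

View pics/side2c.png

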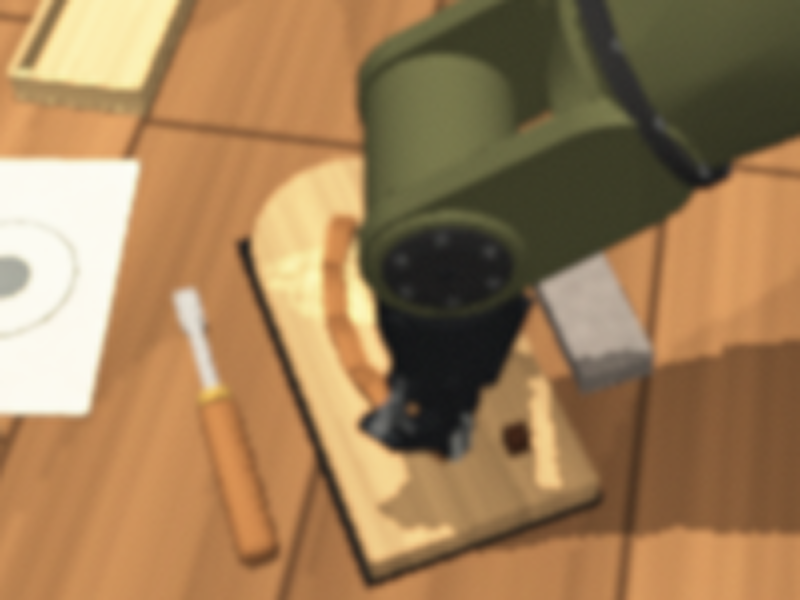

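```bash
python3 -m creep '{"travel":[[-0.1,0.02,0.2],[-0.3,0.02,0.35],[-0.5,0.02,0.47],[-0.7,0.02,0.54],[-0.95,0.02,0.54],[-1.2,0.02,0.54],[-1.45,0.02,0.54],[-1.7,0.02,0.54],[-1.95,0.02,0.54],[-2,0.02,0.54]],"twist":[[0,0,0],[0,0,0],[0,0,0],[0,0,0],[0,0,0],[0,0,0],[0,0,0],[0,0,0],[0,0,0],[0,0,0]],"jaw":[1,1,1,1,1,1,1,1,1,1]}'
python3 - <<'E'
from plan import *
s=arm.read_state();print(s["tool_pos"],s["force"],s["wrist_torque"])
for d in (0,4,8,12,16,20,24,28,32,36,40,42): xy,t=pt(d); print(d,rel(xy,.0393,t,s))
E
```

```text
t: 4.3
tool_pos: [0.5633, 0.1464, 0.039]
tcp_rot: [[-0.874, 0.487, 0.0], [0.487, 0.874, 0.0], [-0.0, 0.0, -1.0]]
force: [-3.5, 2.4, 4.9]
grip_width: 0.0003
[0.56329628 0.14642884 0.03898835] [-3.53093418  2.43301293  4.87091924] [ 0.32554939  0.48483076 -0.00695189]
0 (array([ 0.04,  0.02, -0.03]), array([ 0.01,  0.01, -0.02]))
4 (array([-0.36,  0.01, -0.03]), array([0.01, 0.01, 1.41]))
8 (array([-0.76, -0.  , -0.03]), array([0.01, 0.01, 2.84]))
12 (array([-1.16, -0.03, -0.03]), array([0.01, 0.01, 4.28]))
16 (array([-1.56, -0.06, -0.03]), array([0.01, 0.01, 5.71]))
20 (array([-1.96, -0.11, -0.03]), array([0.01, 0.01, 7.14]))
24 (array([-2.36, -0.16, -0.03]), array([0.01, 0.01, 8.57]))
28 (array([-2.75, -0.22, -0.03]), array([1.000e-02, 1.000e-02, 1.001e+01]))
32 (array([-3.14, -0.3 , -0.03]), array([1.000e-02, 1.000e-02, 1.144e+01]))
36 (array([-3.53, -0.38, -0.03]), array([1.000e-02, 1.000e-02, 1.287e+01]))
40 (array([-3.92, -0.48, -0.03]), array([1.00e-02, 1.00e-02, 1.43e+01]))
42 (array([-4.12, -0.53, -0.03]), array([1.000e-02, 1.000e-02, 1.502e+01]))
```

```bash

python3 -m creep '{"travel":[[-0.21,0,-0.01],[-0.42,-0.01,-0.02],[-0.63,-0.01,-0.02],[-0.84,-0.02,-0.02],[-1.05,-0.03,-0.02],[-1.26,-0.05,-0.02],[-1.47,-0.07,-0.02],[-1.68,-0.09,-0.02],[-1.89,-0.11,-0.02],[-2.1,-0.14,-0.02]],"twist":[[0,0,0.75],[0,0,1.5],[0,0,2.25],[0,0,3],[0,0,3.75],[0,0,4.5],[0,0,5.25],[0,0,6],[0,0,6.75],[0,0,7.5]],"jaw":[1,1,1,1,1,1,1,1,1,1]}'
python3 -m creep '{"travel":[[-0.21,0,0],[-0.42,-0.01,0],[-0.63,-0.01,0],[-0.84,-0.02,0],[-1.05,-0.03,0],[-1.26,-0.05,0],[-1.47,-0.07,0],[-1.68,-0.09,0],[-1.89,-0.11,0],[-2.1,-0.14,0]],"twist":[[0,0,0.75],[0,0,1.5],[0,0,2.25],[0,0,3],[0,0,3.75],[0,0,4.5],[0,0,5.25],[0,0,6],[0,0,6.75],[0,0,7.5]],"jaw":[1,1,1,1,1,1,1,1,1,1]}'
python3 - <<'E'
from plan import *
s=arm.read_state();print(s["tool_pos"],s["force"])
for d in (42,63): xy,t=pt(d); print(d,rel(xy,.0393,t,s))
a=arm.read_camera("side")[145:295,200:400,::-1]
cv2.imwrite("pics/side3c.png",cv2.resize(a,None,fx=4,fy=4,interpolation=cv2.INTER_CUBIC))
E
```

```text
t: 5.3
tool_pos: [0.5807, 0.135, 0.0389]
tcp_rot: [[-0.802, 0.597, -0.0], [0.597, 0.802, 0.0], [0.0, -0.0, -1.0]]
force: [-1.4, 1.5, 0.7]
grip_width: -0.0004
t: 6.3
tool_pos: [0.5969, 0.1214, 0.0392]
tcp_rot: [[-0.717, 0.697, 0.0], [0.697, 0.717, 0.0], [-0.0, 0.0, -1.0]]
force: [-2.8, 3.2, 3.5]
grip_width: -0.0001
[0.59686443 0.12135597 0.03915768] [-2.80908016  3.21491041  3.47441863]
42 (array([ 0.04,  0.02, -0.01]), array([ 0.01,  0.  , -0.03]))
63 (array([-2.05, -0.12, -0.01]), array([0.01, 0.  , 7.49]))
```

View pics/side3c.png

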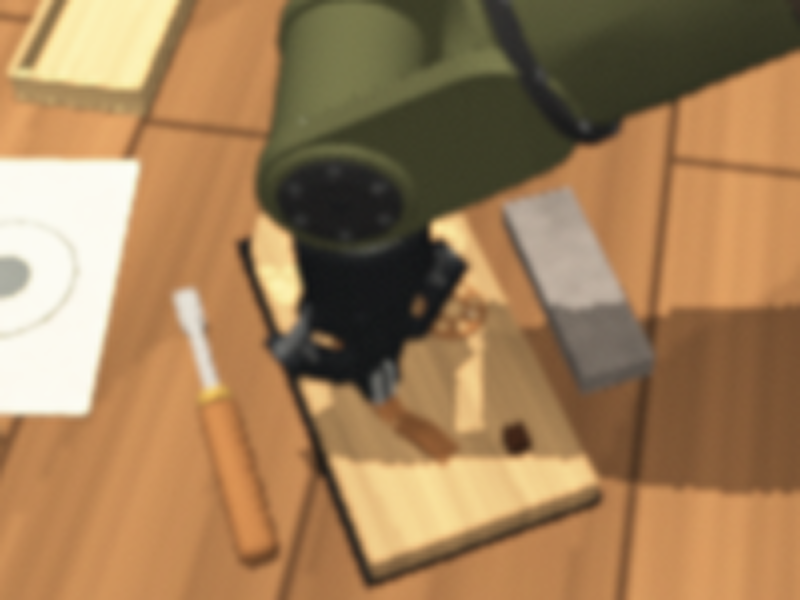

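Bead 1 carries 3.5 N, above its 2 N sliding force. I'll go about 0.3 mm lower for margin and carry on.

```bash

python3 -m creep '{"travel":[[-0.21,0,0.03],[-0.42,-0.01,0.03],[-0.63,-0.01,0.03],[-0.84,-0.02,0.03],[-1.05,-0.03,0.03],[-1.26,-0.05,0.03],[-1.47,-0.07,0.03],[-1.68,-0.09,0.03],[-1.89,-0.11,0.03],[-2.1,-0.14,0.03]],"twist":[[0,0,0.75],[0,0,1.5],[0,0,2.25],[0,0,3],[0,0,3.75],[0,0,4.5],[0,0,5.25],[0,0,6],[0,0,6.75],[0,0,7.5]],"jaw":[1,1,1,1,1,1,1,1,1,1]}'
python3 -m creep '{"travel":[[-0.21,0,0],[-0.42,-0.01,0],[-0.63,-0.01,0],[-0.84,-0.02,0],[-1.05,-0.03,0],[-1.26,-0.05,0],[-1.47,-0.07,0],[-1.68,-0.09,0],[-1.89,-0.11,0],[-2.1,-0.14,0]],"twist":[[0,0,0.75],[0,0,1.5],[0,0,2.25],[0,0,3],[0,0,3.75],[0,0,4.5],[0,0,5.25],[0,0,6],[0,0,6.75],[0,0,7.5]],"jaw":[1,1,1,1,1,1,1,1,1,1]}'
python3 - <<'E'
from plan import *
s=arm.read_state();print(s["tool_pos"],s["force"])
for d in (84,105): xy,t=pt(d); print(d,rel(xy,.039,t,s))
E
```

```text
t: 7.35
tool_pos: [0.6107, 0.1058, 0.0386]
tcp_rot: [[-0.62, 0.785, -0.0], [0.785, 0.62, 0.0], [0.0, -0.0, -1.0]]
force: [-0.5, 2.7, 1.7]
grip_width: -0.0002
t: 8.35
tool_pos: [0.6229, 0.0884, 0.0389]
tcp_rot: [[-0.512, 0.859, 0.0], [0.859, 0.512, 0.0], [-0.0, 0.0, -1.0]]
force: [-2.1, 4.0, 4.8]
grip_width: -0.0001
[0.62287034 0.08838136 0.03888255] [-2.13144914  4.04111632  4.84814278]
84 (array([ 0.06,  0.01, -0.01]), array([0.01, 0.  , 0.01]))
105 (array([-2.04, -0.13, -0.01]), array([0.01, 0.  , 7.53]))
```

Bead 2 reads 4.8 N, so it is on its stop. Next are beads 3 and 4.

```bash

python3 -m creep '{"travel":[[-0.21,0,0],[-0.42,-0.01,0],[-0.63,-0.01,0],[-0.84,-0.02,0],[-1.05,-0.03,0],[-1.26,-0.05,0],[-1.47,-0.07,0],[-1.68,-0.09,0],[-1.89,-0.11,0],[-2.1,-0.14,0]],"twist":[[0,0,0.75],[0,0,1.5],[0,0,2.25],[0,0,3],[0,0,3.75],[0,0,4.5],[0,0,5.25],[0,0,6],[0,0,6.75],[0,0,7.5]],"jaw":[1,1,1,1,1,1,1,1,1,1]}'
python3 -m creep '{"travel":[[-0.21,0,0],[-0.42,-0.01,0],[-0.63,-0.01,0],[-0.84,-0.02,0],[-1.05,-0.03,0],[-1.26,-0.05,0],[-1.47,-0.07,0],[-1.68,-0.09,0],[-1.89,-0.11,0],[-2.1,-0.14,0]],"twist":[[0,0,0.75],[0,0,1.5],[0,0,2.25],[0,0,3],[0,0,3.75],[0,0,4.5],[0,0,5.25],[0,0,6],[0,0,6.75],[0,0,7.5]],"jaw":[1,1,1,1,1,1,1,1,1,1]}'
python3 - <<'E'
from plan import *
s=arm.read_state();print(s["tool_pos"],s["force"])
for d in (126,147): xy,t=pt(d); print(d,rel(xy,.039,t,s))
E
```

```text
t: 9.35
tool_pos: [0.6322, 0.0696, 0.0385]
tcp_rot: [[-0.396, 0.918, -0.001], [0.918, 0.396, 0.0], [0.0, -0.0, -1.0]]
force: [-1.5, 3.0, 1.5]
grip_width: 0.0002
t: 10.35
tool_pos: [0.6395, 0.0498, 0.0389]
tcp_rot: [[-0.273, 0.962, 0.0], [0.962, 0.273, 0.0], [-0.0, 0.0, -1.0]]
force: [-0.3, 3.1, 5.7]
grip_width: -0.0002
[0.63946918 0.04977632 0.03889243] [-0.31161751  3.12175348  5.72437196]
126 (array([ 0.07, -0.01, -0.01]), array([0.01, 0.  , 0.05]))
147 (array([-2.02, -0.14, -0.01]), array([0.01, 0.  , 7.57]))
```

```bash

python3 -m creep '{"travel":[[-0.21,0,0],[-0.42,-0.01,0],[-0.63,-0.01,0],[-0.84,-0.02,0],[-1.05,-0.03,0],[-1.26,-0.05,0],[-1.47,-0.07,0],[-1.68,-0.09,0],[-1.89,-0.11,0],[-2.1,-0.14,0]],"twist":[[0,0,0.75],[0,0,1.5],[0,0,2.25],[0,0,3],[0,0,3.75],[0,0,4.5],[0,0,5.25],[0,0,6],[0,0,6.75],[0,0,7.5]],"jaw":[1,1,1,1,1,1,1,1,1,1]}'
python3 -m creep '{"travel":[[-0.21,0,0],[-0.42,-0.01,0],[-0.63,-0.01,0],[-0.84,-0.02,0],[-1.05,-0.03,0],[-1.26,-0.05,0],[-1.47,-0.07,0],[-1.68,-0.09,0],[-1.89,-0.11,0],[-2.1,-0.14,0]],"twist":[[0,0,0.75],[0,0,1.5],[0,0,2.25],[0,0,3],[0,0,3.75],[0,0,4.5],[0,0,5.25],[0,0,6],[0,0,6.75],[0,0,7.5]],"jaw":[1,1,1,1,1,1,1,1,1,1]}'
python3 - <<'E'
from plan import *
s=arm.read_state();print(s["tool_pos"],s["force"])
for d in (168,188): xy,t=pt(d); print(d,rel(xy,.039,t,s))
E
```

```text
t: 11.35
tool_pos: [0.6437, 0.0293, 0.0386]
tcp_rot: [[-0.145, 0.989, -0.0], [0.989, 0.145, 0.0], [0.0, -0.0, -1.0]]
force: [-0.2, 3.0, 1.8]
grip_width: -0.0
t: 12.35
tool_pos: [0.6455, 0.0082, 0.0389]
tcp_rot: [[-0.014, 1.0, 0.0], [1.0, 0.014, 0.0], [0.0, 0.0, -1.0]]
force: [-0.1, 3.4, 5.0]
grip_width: -0.0003
[0.64549596 0.00823494 0.03889333] [-0.09189399  3.43303742  4.95947509]
168 (array([ 0.08, -0.03, -0.01]), array([ 0.01, -0.  ,  0.09]))
188 (array([-1.92, -0.03, -0.01]), array([ 0.01, -0.  ,  0.09]))
```

```bash

python3 -m creep '{"travel":[[-0.2,0,0],[-0.4,0,0],[-0.65,0,0],[-0.9,0,0],[-1.15,0,0],[-1.4,0,0],[-1.7,0,0],[-2,0,0],[-2,0,-0.4],[-2,0,-1.2]],"twist":[[0,0,0],[0,0,0],[0,0,0],[0,0,0],[0,0,0],[0,0,0],[0,0,0],[0,0,0],[0,0,0],[0,0,0]],"jaw":[1,1,1,1,1,1,1,1,1,1]}'
python3 -m creep '{"travel":[[0,0,-2],[0,0,-4],[0,0,-7],[-1,0,-10],[-3,0,-13],[-5,0,-15],[-8,0,-15],[-10,0,-15],[-10,0,-15],[-10,0,-15]],"twist":[[0,0,0],[0,0,0],[0,0,0],[0,0,0],[0,0,0],[0,0,0],[0,0,0],[0,0,0],[0,0,0],[0,0,0]],"jaw":[1,1,1,1,1,1,1,1,1,1]}'
python3 - <<'E'
from plan import *
s=arm.read_state();print(s["tool_pos"],s["force"])
for n in ("wrist","side","scene"): cv2.imwrite(f"pics/{n}9.png",arm.read_camera(n)[:,:,::-1])
a=cv2.imread("pics/scene9.png")[185:285,270:400]
cv2.imwrite("pics/scene9c.png",cv2.resize(a,None,fx=6,fy=6,interpolation=cv2.INTER_CUBIC))
E
```

```text
t: 13.35
tool_pos: [0.6453, -0.0118, 0.0505]
tcp_rot: [[-0.015, 1.0, -0.001], [1.0, 0.015, 0.0], [0.0, -0.001, -1.0]]
force: [-0.1, 0.5, -0.2]
grip_width: -0.0004
t: 14.35
tool_pos: [0.6471, -0.1114, 0.2003]
tcp_rot: [[-0.015, 1.0, -0.001], [1.0, 0.015, 0.0], [0.0, -0.001, -1.0]]
force: [0.3, 0.3, -0.4]
grip_width: -0.0002
[ 0.64708497 -0.11143579  0.20030081] [ 0.32822526  0.28812271 -0.37021307]
```

View pics/wrist9.png

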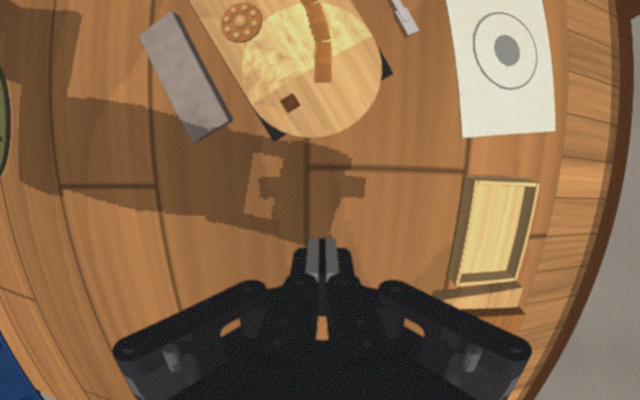

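View pics/side9.png

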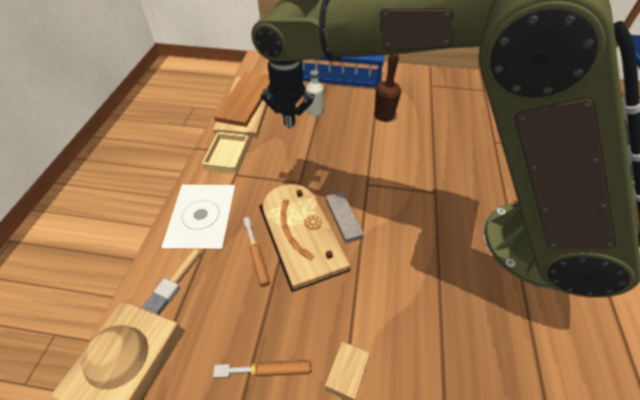

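View pics/scene9c.png

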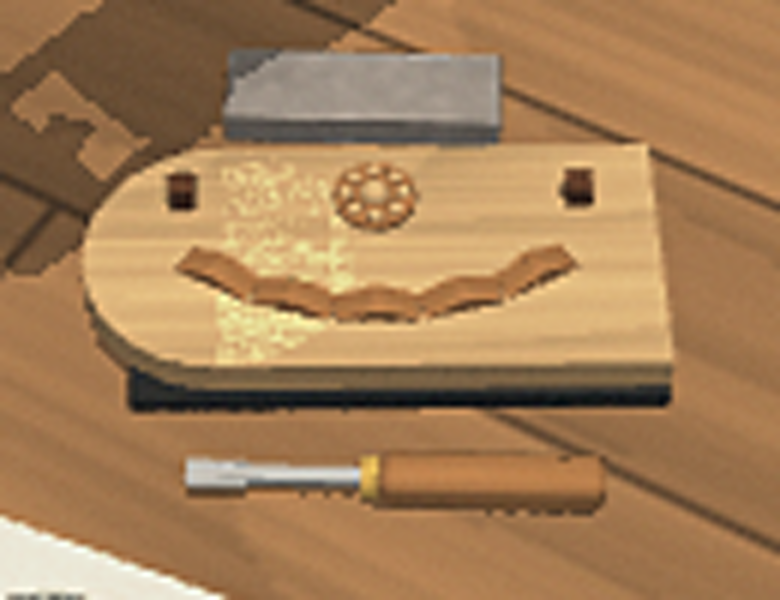

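The final views show all five beads lower and even. In the scene crop the row runs from (175,260) to (575,260). The pegs at (182,185) and (578,185), the stone and the gouge sit exactly where they were. The tool is clear of everything, so I'm handing in.

```bash
python3 -c "
from cell import arm
print(arm.close_job(), arm.read_state()['t'])"
```

```text
the job is handed in; nothing more can be done
the job is handed in; nothing more can be done
```

I ran the shut fingertips along the arch from the square-cut end to the rounded end in one pass. It took about 14.5 s of the 42 s allowed, and by my checks all five beads are pushed home. I then lifted clear and handed the job in; no verdict is reported.

- **Force at each crest:** the upward force over beads 0 to 4 was 4.9, 3.5, 4.8, 5.7 and 5.0 N. Each is above the roughly 2 N that slides a bead. The sideways drag was about 3 to 4.5 N. These are readings at the end of each call, so I did not see any peaks in between.
- **Tip height:** the fingertips were at about 39 mm over each crest, against 40 mm for a bead fully home, which means the panel sank about 1 mm.
- **Least certain bead:** bead 1 gave the lowest force, 3.5 N. I went 0.3 mm lower over the rest of it and did not measure it again.
- **Last pictures:** all five beads look evenly lowered. The two square pegs, the rosette, the stone and the nearer gouge look unchanged, and the tool touches nothing. The views cannot resolve bead depth to better than about 1 mm, so "home" rests mainly on the force and height readings.
- **Panel position:** the scene and side cameras agreed to about 3 mm on where the panel lies. The wrist camera agreed within about 3.5 mm.

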